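# Chock the pull-out board at its stop

## Task

Pull the pull-out cutting board by its bar until you feel it come firmly up against its hidden stop, and then stand the one oak chock that fills the gap best upright and square on the board between batten and unit, so the board can hardly slide back. Let go of the chock, then pull the bar outward firmly once more until you feel the stop again, to prove the board is still on its stop with the chock behind it. Leave the other two chocks on the counter and do not disturb the things on the turntable or the dough scraper.

Things in the scene. Friction and masses are not known exactly. Their poses are not given: they have to be found in the camera images.
- unit: low fixed oak end-unit that houses the pull-out board: a roof slab 360 mm wide (y), 270 mm deep (x), upper face 65 mm and underside 37 mm above the counter; the turntable stands on it. Origin: at counter level, below the middle of the roof's upright front face, which looks along this frame's -x, towards the robot. Yaw up to 0.2 rad either way.
- board: pull-out cutting board, 240 mm wide, 18 mm thick, top 35 mm above the counter; slides out along the unit's -x (same axes). Drags with about 2.5 N, stays where left. On it lies an oak batten 16 mm thick (x), 220 long, 30 high. Origin: on the board's top, middle of the batten's rear face. The gap from there to the unit's front face (minus its x in the unit's frame) is 13 to 30 mm at the start.
- bar (a point): centre of the top of the board's upstanding pull bar: 14 mm thick (x), 60 mm long (y), 36 mm high above the board, 62 mm in front of the batten's rear face; the board's front edge is 18 mm further out. A steady outward pull of 10 to 15 N here is plenty to bring the board onto its stop and feel it.
- face (a point): middle of the top edge of the unit's front face. A rigid stop hidden in the unit, shown by no reading, ends the board's outward travel when the gap from batten to this face is 45.5, 54.5 or 63.5 mm (drawn anew each time): 3.5 mm more than the length of one of the chocks. The load on the stop (your pull less the drag) must reach 5 N.
- chock_a: upright oak chock, 42 mm long (its own x) x 34 mm wide (y) x 56 mm tall (z), about 58 g. Origin: centre of its underside. The long lower edges (at both ends in x) are bevelled 4 mm. Same wood, width and height as the other two chocks, only its length differs. Stands on the counter at the start, in any order and yaw.
- chock_b: upright oak chock, 51 mm long (its own x) x 34 mm wide (y) x 56 mm tall (z), about 70 g. Origin: centre of its underside. The long lower edges (at both ends in x) are bevelled 4 mm. Same wood, width and height as the other two chocks, only its length differs. Stands on the counter at the start, in any order and yaw.
- chock_c: upright oak chock, 60 mm long (its own x) x 34 mm wide (y) x 56 mm tall (z), about 82 g. Origin: centre of its underside. The long lower edges (at both ends in x) are bevelled 4 mm. Same wood, width and height as the other two chocks, only its length differs. Stands on the counter at the start, in any order and yaw.
- canister: clear acrylic canister closed by an aluminium lid, 86 mm across, 134 mm tall, stands on the turntable; origin at the centre of its underside. Not to be disturbed.
- crock: white stoneware crock 92 mm across and 100 mm tall with a green spatula standing in it (up to about 190 mm above the crock's foot), stands on the turntable; origin at the centre of its underside. Not to be disturbed.
- scraper: steel dough scraper about 90 x 120 mm with a dark wooden back 18 mm high, lies on the counter left of the unit; origin on its underside in the middle of the blade. Not to be disturbed.
Not all that is in view belongs to the job. What is shaped like the chock_c but blue or orange is not meant.

How it is judged:
By the outcome, as a careful person would: the job done as asked, in the order asked, and still so for the second after the job is handed in, with the robot touching nothing.
It also fails if it takes over 72 s, if anything falls off the work surface, if the arm or the gripper's body presses on something with over 40 N, if the wrist force passes 120 N, or if a joint passes its speed limit or range.

## Robot

A 6-joint arm with a two-finger parallel gripper is mounted at the origin on the work surface. World frame = base frame: x ahead of the robot, y to its left, z up, the work surface at z = 0. Lengths are in m, angles in rad, forces in N, time in s.
With the tool pointing down it reaches from about 0.375 to 0.9 m from the base axis. Payload 3.1 kg.
Tool frame: the origin (TCP) lies on the centre line of the jaws, within the pads' length; the fingertips stand 8 mm ahead of it and the grasp point (between the pads) lies 11 mm behind it; z points along the fingers, y is the line along which they close (so a half turn about z gives the same grasp; the last joint's range is limited). The gripper opens to 85 mm and grips with 20 to 120 N. Pads are 22 mm wide; open, the fingers measure 114 mm over their backs; the gripper's body (76 mm by 85 mm) begins 54 mm behind the grasp point. The pads swing forward as they close: fully open they stand 13 mm farther back than shut.
Start: joints at [-1.341, 0.527, 1.433, -0, 1.181, -0.178], TCP at [0.248, -0.574, 0.216] pointing down, gripper open.
Joint ranges: [-3.08, 3.08], [-0.75, 2.2], [0.22, 2.44], [-1.43, 4.57], [0, 2.65], [-2.85, 2.85]. Speed limits (rad/s): [2.79, 2.79, 3.14, 3.14, 3.14, 3.14].

## Interface

Orientations are given as a unit quaternion [x, y, z, w].
In Python, from station import * gives the robot as it stands.
- The arm moves only by the tool play_rows, never from a script. Its argument "rows" is a list of rows, each a list of 3 entries, a list of its own where there are three numbers: the turn, a rotation vector about the tool's x, y, z in degrees, then the shift along the tool's x, y, z in mm, then the closure, from 0 (fully open) to 1 (shut). In form: [[[ax, ay, az], [dx, dy, dz], jaw], ...]. A call has 1 to 12 rows; each row shifts and turns the commanded pose from where the row before left it, along the tool's axes as they then stand; what a row does not reach is not made up. A row lasts 1/12 s, in which the tool goes at most 41.7 mm and 7.16 degrees, less where a joint would pass 70% of its speed; a pose out of reach is approached as far as the arm can. A call with a gripper value outside its range is refused whole. The fingers move at their own pace and stop on an object; "grip_force" is the grip in N (left out, the last holds). Time passes only in rows, so rows that do not move let the fingers close. It gives the time, the measured TCP pose, the force, the opening and the grip force at its end, in the units of the state.
- sense(): the state, without advancing time (a new reading comes with each control period).
- snapshot(name): name is "scene" or "top" or "wrist"; returns (picture, depth): 420x560x3 uint8, red, green, blue; 420x560 float32, m along the optical axis (not along the pixel's ray), 0 where there is no reading.
- get_calibration(name): a dict with "vfov" (degrees; the focal length in pixels is half the picture's height over the tangent of half this angle, whatever the lens; pixels are square), "cx", "cy" (the principal point, pixels), "xyz" and "attitude" of the camera in the world. Camera axes: x right, y down, z forward; pixel columns grow to the right and rows downward; lengths in m; the calibration is good to about 2 mm. A picture is of the moment at which its call begins: read the wrist's pose just before it. get_calibration takes no time and is no camera call; for the wrist camera it gives the pose at the moment of the call.
- sign_off(): hands the job in; it is judged then, once.
The state is a dict: "t": time; "q": joint angles; "qd": joint speeds; "tau": joint torques, N m; "tcp_pos": TCP position; "tool_rot": TCP orientation; "force": force on the tool from outside, world axes, zero at the start; "ft_torque": the same for the moment, N m; "finger_gap": opening from 0.0 (shut) to 1.0 (fully open); "gripper_force": force on a finger pad.
Only numpy, scipy, OpenCV 4.12 (cv2) and the standard library are available. Lean on these libraries where they do the work, as an engineer would, in place of code of your own. Each camera call takes 0.05 s, during which the arm holds its last target. There are 200 camera calls.

## Working session

There is one attempt and no reset: what is moved stays moved. The work goes in short steps, Python scripts to look and compute and a tool call to move; the robot and the scene stay as the last step left them, time stands still between calls to the robot, and variables do not carry over. Pictures are saved under pics/ and viewed, at most 10 in all, crops included, and the job is handed in when it is done.

Besides the shell and the picture viewer there is one more tool, called as name(argument=value, ...), one argument or row to a line, values as JSON. play_rows: Moves the arm, as the interface text tells. Its arguments: {"type":"object","properties":{"rows":{"type":"array","items":{"type":"array"}},"grip_force":{"type":"number"}},"required":["rows"]}

```bash
ls; mkdir -p pics
cat > h.py <<'E'
from station import *
import numpy as np, cv2
from scipy.spatial.transform import Rotation as R
def K(c):
    f=210/np.tan(np.radians(c["vfov"])/2); return f,c["cx"],c["cy"]
def rot(c):
    a=np.array(c["attitude"]); return a if a.shape==(3,3) else R.from_quat(a).as_matrix()
def cloud(d,c):
    f,cx,cy=K(c); v,u=np.mgrid[:420,:560]
    P=np.stack([(u-cx)/f*d,(v-cy)/f*d,d],-1)
    return P@rot(c).T+np.array(c["xyz"])
def ray(px,c,z):
    f,cx,cy=K(c); px=np.atleast_2d(px).astype(float)
    D=np.c_[(px[:,0]-cx)/f,(px[:,1]-cy)/f,np.ones(len(px))]@rot(c).T; o=np.array(c["xyz"])
    return o+D*((z-o[2])/D[:,2])[:,None]
def proj(P,c):
    f,cx,cy=K(c); q=(np.atleast_2d(P)-np.array(c["xyz"]))@rot(c); return np.c_[q[:,0]/q[:,2]*f+cx,q[:,1]/q[:,2]*f+cy]
E
python3 - <<'E'
from h import *
for n in ["scene","top"]:
    c=get_calibration(n); p,d=snapshot(n); print(n,c)
    cv2.imwrite(f"pics/{n}0.png",p[:,:,::-1]); np.savez(f"{n}0.npz",p=p,d=d,c=np.array(c,dtype=object))
c=get_calibration("wrist");print(c)
s=sense();print({k:np.round(v,3) for k,v in s.items()})
E
```

```text
pics
scene {'vfov': 43.42819910343372, 'cx': 278.7533756327719, 'cy': 213.18478189807973, 'xyz': array([ 1.42610731, -0.24594399,  0.86551054]), 'attitude': array([ 0.74237096,  0.53575196, -0.23404139, -0.32723053])}
top {'vfov': 54.78242137951734, 'cx': 283.4445765119586, 'cy': 209.4598551193827, 'xyz': array([0.50863539, 0.00397347, 1.14846821]), 'attitude': array([-0.70420237,  0.70908745, -0.01798069,  0.03115624])}
{'vfov': 68.75894551346022, 'cx': 282.7397687670238, 'cy': 212.6066229244006, 'xyz': array([ 0.31361595, -0.54476486,  0.37340131]), 'attitude': array([ 0.82749069, -0.54318875, -0.079023  ,  0.11815456])}
{'t': np.float64(0.1), 'q': array([-1.341,  0.528,  1.434, -0.   ,  1.181, -0.179]), 'qd': array([ 0.   , -0.002, -0.003,  0.002, -0.002, -0.001]), 'tau': array([ 0.0000e+00, -4.4330e+01, -1.7859e+01, -0.0000e+00,  4.0000e-03,
       -0.0000e+00]), 'tcp_pos': array([ 0.248, -0.573,  0.215]), 'tool_rot': array([ 0.979,  0.203, -0.   , -0.001]), 'force': array([-0.843,  0.128,  0.801]), 'ft_torque': array([0.002, 0.005, 0.015]), 'gripper_force': np.float64(0.0), 'finger_gap': np.float64(1.0)}
```

View pics/top0.png

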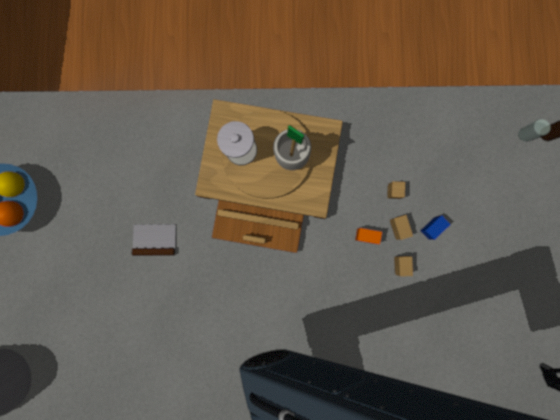

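View pics/scene0.png

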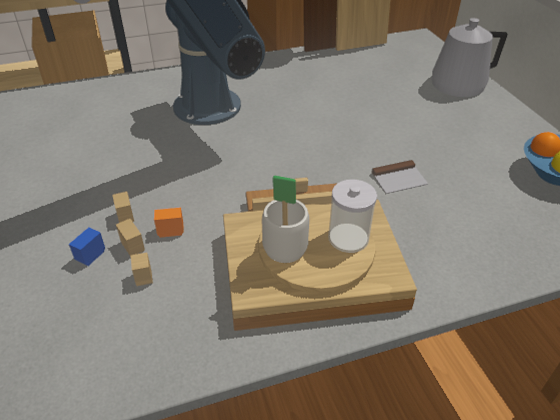

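The top view shows the unit around (270,160), batten at (258,218), bar at (255,238), oak chocks at (398,189), (403,227), (405,265), and decoys at (370,235) and (436,227). The scene view agrees: chocks at (123,207), (130,238) and (141,268).

```bash
cat >> h.py <<'E'
def load(n):
    z=np.load(n+".npz",allow_pickle=True); return z["p"],z["d"],z["c"].item()
E
python3 - <<'E'
from h import *
p,d,c=load("top0"); X=cloud(d,c)
hsv=cv2.cvtColor(p,cv2.COLOR_RGB2HSV)
for (u,v) in [(398,189),(403,227),(405,265),(370,235),(258,218),(255,238),(232,234),(220,190),(330,200),(155,235)]:
    print((u,v),hsv[v,u],np.round(X[v,u],4))
# chock tops by height+saturation
m=((X[:,:,2]>0.045)&(X[:,:,2]<0.07)&(hsv[:,:,1]>60)&(d>0)).astype(np.uint8)
n,l,s,ce=cv2.connectedComponentsWithStats(m)
for i in range(1,n):
    if s[i,4]<60: continue
    vu=np.argwhere(l==i); z=np.median(X[l==i][:,2])
    W=ray(vu[:,::-1],c,z)[:,:2]
    r=cv2.minAreaRect((W*1000).astype(np.float32)); print(i,s[i],np.round(ce[i]),"z",round(z,4),r,hsv[l==i].mean(0).round())
E
```

```text
(398, 189) [ 18 131 146] [ 0.6378 -0.2854  0.0557]
(403, 227) [ 18 134 139] [ 0.5352 -0.2954  0.0582]
(405, 265) [ 18 131 140] [ 0.4342 -0.2984  0.0566]
(370, 235) [ 14 255 181] [ 0.5144 -0.207   0.0584]
(258, 218) [ 18 130 153] [0.5617 0.0923 0.0653]
(255, 238) [ 19 130 149] [0.5083 0.0994 0.076 ]
(232, 234) [ 15 179 120] [0.5197 0.1663 0.0354]
(220, 190) [ 18 129 142] [0.6381 0.1948 0.0646]
(330, 200) [15 32 63] [ 0.6145 -0.1072  0.0009]
(155, 235) [140   6 129] [0.5185 0.3888 0.0069]
1 [ 195   99  148  119 6474] [272. 163.] z 0.0652 ((724.9215087890625, 63.46795654296875), (359.0033874511719, 270.3316650390625), 79.6622543334961) [ 18. 128. 137.]
3 [550 123  10  15  74] [554. 131.] z 0.0587 ((791.9547729492188, -705.4278564453125), (37.9655647277832, 22.211618423461914), 15.132844924926758) [ 12. 173.  32.]
4 [   0  164   37   72 1058] [ 21. 199.] z 0.0601 ((620.107177734375, 748.9910278320312), (195.67095947265625, 99.58724975585938), 2.457423210144043) [ 96. 128. 100.]
5 [391 181  14  17 220] [398. 189.] z 0.0566 ((637.6239624023438, -283.7762451171875), (34.90564727783203, 43.3
[... 163 characters left out ...]
88250732422), 79.64291381835938) [ 18. 133. 140.]
7 [393 215  20  25 313] [403. 227.] z 0.0567 ((534.9452514648438, -294.13006591796875), (60.283809661865234, 37.26631164550781), 16.8703670501709) [ 18. 127. 133.]
8 [425 216  26  24 323] [437. 227.] z 0.0568 ((533.5655517578125, -386.0283203125), (36.60453796386719, 63.695228576660156), 42.02855682373047) [110. 214. 128.]
9 [357 228  25  16 296] [369. 236.] z 0.0568 ((512.369140625, -204.90203857421875), (61.923484802246094, 33.92190933227539), 80.10894012451172) [ 14. 245. 174.]
24 [398 257  15  20 268] [405. 266.] z 0.0567 ((430.2342834472656, -298.27435302734375), (37.25908279418945, 50.17695617675781), 89.69268798828125) [ 18. 127. 132.]
```

```bash
cat >> h.py <<'E'
def go(xyz,yaw):
    "needed turn (deg about tool axes) and then shift (mm along turned tool axes) to a tool-down pose, tool x at yaw"
    s=sense(); A=R.from_quat(s["tool_rot"]); B=R.from_euler("z",yaw)*R.from_quat([1,0,0,0])
    rv=np.degrees((A.inv()*B).as_rotvec()); sh=B.inv().apply(np.array(xyz)-s["tcp_pos"])*1000
    print("t",round(float(s["t"]),2),"tcp",np.round(s["tcp_pos"],4),"turn",rv.round(2),"shift",sh.round(1),"F",np.round(s["force"],2),"gap",round(float(s["finger_gap"]),3))
E
python3 - <<'E'
from h import *
s=sense();c=get_calibration("wrist");T=R.from_quat(s["tool_rot"])
print(T.inv().apply(c["xyz"]-s["tcp_pos"]), T.inv().apply(rot(c).T)) # rows cam axes in tool
p,d,c=load("top0");X=cloud(d,c)
u=np.radians(-10.35);ex=np.array([np.cos(u),np.sin(u)]);ey=np.array([-ex[1],ex[0]])
f=np.array([.7249,.0635])-.135*ex; print("face",f)
Q=X[:,:,:2]-f; x=Q@ex;y=Q@ey
for n,m in [("tall",(X[:,:,2]>.12)&(x>-.05)&(x<.3)&(abs(y)<.18)),("bar",(X[:,:,2]>.045)&(x<-.06)&(x>-.13)&(abs(y)<.1))]:
    print(n,m.sum(),x[m].min(),x[m].max(),y[m].min(),y[m].max(),np.percentile(X[:,:,2][m],[5,50,95]))
vu=np.argwhere(m);W=ray(vu[:,::-1],c,.071)[:,:2];r=cv2.minAreaRect((W*1000).astype(np.float32));print(r,np.array(r[0])/1000)
go([.506,.1036,.2],u+np.pi/2)
E
```

```text
[ 0.07175747 -0.00016273 -0.15826592] [[ 8.58484519e-04  9.99999533e-01  4.44446400e-04]
 [-9.59501888e-01  9.48918776e-04 -2.81700598e-01]
 [-2.81700888e-01 -1.84611558e-04  9.59502254e-01]]
face [0.59209664 0.0877542 ]
tall 2060 0.09602829971329689 0.19071439980041102 -0.10689219610429589 0.11603698575835773 [0.13450604 0.20978733 0.26630357]
bar 1060 -0.09411352687101354 -0.06705110366352769 -0.09741220949135714 0.02913341805664159 [0.07085049 1.14846821 1.14846821]
((598.8906860351562, 39.45123291015625), (1513.4219970703125, 1131.1981201171875), 88.98418426513672) [0.59889069 0.03945123]
t 0.1 tcp [ 0.2477 -0.5731  0.2151] turn [ -0.1   -0.07 -56.28] shift [712.1 132.5  15.1] F [-0.84  0.13  0.8 ] gap 1.0
```

play_rows(
  rows=[
    [[0,0,-7.04],[0,0,0],0],
    [[0,0,-7.04],[0,0,0],0],
    [[0,0,-7.04],[0,0,0],0.2],
    [[0,0,-7.04],[0,0,0],0.4],
    [[0,0,-7.04],[0,0,0],0.4],
    [[0,0,-7.04],[0,0,0],0.5],
    [[0,0,-7.04],[0,0,0],0.5],
    [[0,0,-7.04],[0,0,0],0.55],
    [[0,0,0],[10,2,0],0.55],
    [[0,0,0],[20,4,0],0.55],
    [[0,0,0],[30,5,0],0.55],
    [[0,0,0],[30,5,0],0.55],
  ],
  grip_force=40,
)

```text
t: 1.1
tcp_pos: [0.2798, -0.4865, 0.2154]
tool_rot: [0.769, 0.639, 0.0, -0.001]
force: [0.0, 0.7, 0.6]
finger_gap: 0.455
gripper_force: 0.0
```

play_rows(
  rows=[
    [[0,0,0],[35,6.5,0],0.55],
    [[0,0,0],[35,6.5,0],0.55],
    [[0,0,0],[35,6.5,0],0.55],
    [[0,0,0],[35,6.5,0],0.55],
    [[0,0,0],[35,6.5,0],0.55],
    [[0,0,0],[35,6.5,0],0.55],
    [[0,0,0],[35,6.5,0],0.55],
    [[0,0,0],[35,6.5,0],0.55],
    [[0,0,0],[35,6.5,0],0.55],
    [[0,0,0],[35,6.5,0],0.55],
    [[0,0,0],[35,6.5,0],0.55],
    [[0,0,0],[35,6.5,0],0.55],
  ],
)

```text
t: 2.1
tcp_pos: [0.4312, -0.0863, 0.216]
tool_rot: [0.769, 0.639, -0.0, -0.0]
force: [0.2, 0.1, -0.2]
finger_gap: 0.454
gripper_force: 0.0
```

play_rows(
  rows=[
    [[0,0,0],[30,6,0],0.55],
    [[0,0,0],[30,6,0],0.55],
    [[0,0,0],[25,6,0],0.55],
    [[0,0,0],[15,3,0],0.55],
    [[0,0,0],[0,0,0],0.55],
    [[0,0,0],[0,0,0],0.55],
  ],
)

```text
t: 2.6
tcp_pos: [0.4695, 0.0069, 0.2158]
tool_rot: [0.768, 0.641, -0.0, -0.0]
force: [-0.2, 0.2, -0.5]
finger_gap: 0.448
gripper_force: 0.0
```

Run:
```python
from h import *
go([.506,.1036,.2],np.radians(-10.35)+np.pi/2)
c=get_calibration("wrist"); p,d=snapshot("wrist")
cv2.imwrite("pics/w1.png",p[:,:,::-1]); np.savez("w1.npz",p=p,d=d,c=np.array(c,dtype=object))
```

```text
t 2.6 tcp [0.4695 0.0069 0.2158] turn [-0.06  0.01  0.06] shift [101.7  18.5  15.8] F [-0.18  0.24 -0.53] gap 0.448
```

View pics/w1.png

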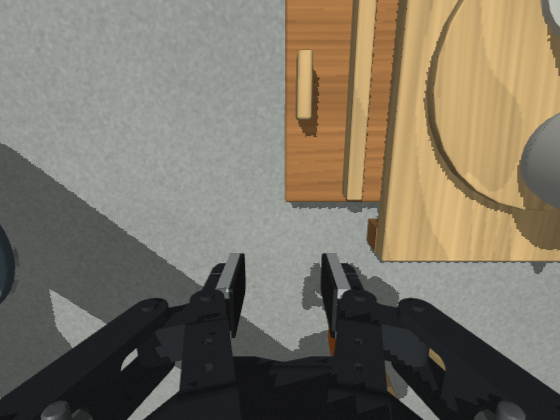

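The wrist view shows the bar at (304,85), the batten running from (365,0) to (355,198), and the unit's front top edge from (403,0) to (380,260). Next I measure these, checking their heights across the two views.

```bash
cat >> h.py <<'E'
def comps(p,d,c,lo,hi,amin=150,smax=160):
    X=cloud(d,c); hsv=cv2.cvtColor(p,cv2.COLOR_RGB2HSV); ok=(d>0)&(hsv[:,:,0]>10)&(hsv[:,:,0]<25)&(hsv[:,:,1]>60)&(hsv[:,:,2]>110)&(X[:,:,2]>lo)&(X[:,:,2]<hi)
    n,l,s,ce=cv2.connectedComponentsWithStats(ok.astype(np.uint8))
    for i in range(1,n):
        if s[i,4]<amin: continue
        z=np.median(X[l==i][:,2]); vu=np.argwhere(l==i); W=ray(vu[:,::-1],c,z)[:,:2]
        r=cv2.minAreaRect((W*1000).astype(np.float32)); print(s[i],ce[i].round(),"z",round(float(z),4),"c",np.round(r[0],1),"size",np.round(r[1],1),"ang",round(r[2],2))
    return X
def edge(c,X,rows,u0,u1,thr,z):
    "per row: last pixel from u0 to u1 where height first exceeds thr -> line at height z"
    pts=[]
    for v in rows:
        k=np.where(X[v,u0:u1,2]>thr)[0]
        if len(k): pts.append([u0+k[0]-.5,v])
    W=ray(pts,c,z)[:,:2]; vx,vy,x0,y0=cv2.fitLine(W.astype(np.float32),cv2.DIST_HUBER,0,.001,.001).ravel()
    return np.array([x0,y0]),np.degrees(np.arctan2(vy,vx))%180,np.array(pts)
E
python3 - <<'E'
from h import *
p,d,c=load("w1"); 
X=comps(p,d,c,.045,.075)
o,a,pts=edge(c,X,range(5,195,5),372,430,.05,.065); print("face",o,a,pts[::12])
# stereo heights: bar and batten end: wrist pixel rays vs top rays at same heights handled by both centroids
pt,dt,ct=load("top0"); Xt=comps(pt,dt,ct,.06,.09,30)
# batten end corners/bar centroid triangulation
def tri(a,ca,b,cb):
    A=[];
    f=lambda px,c:(ray(px,c,0)[0]-np.array(c["xyz"]))
    d1=f(a,ca);d2=f(b,cb);o1=np.array(ca["xyz"]);o2=np.array(cb["xyz"]);d1/=np.linalg.norm(d1);d2/=np.linalg.norm(d2)
    t=np.linalg.lstsq(np.c_[d1,-d2],o2-o1,rcond=None)[0];return (o1+t[0]*d1+o2+t[1]*d2)/2,np.linalg.norm(o1+t[0]*d1-o2-t[1]*d2)
hs=cv2.cvtColor(pt,cv2.COLOR_RGB2HSV); m=np.zeros((420,560),bool); m[228:246,240:272]=True
m&=(hs[:,:,1]<155)&(hs[:,:,2]>120)&(hs[:,:,1]>60); vu=np.argwhere(m).mean(0); print(m.sum(),vu)
print("top ray bar at .071",ray(vu[::-1],ct,.071)); print(tri([304,84],c,vu[::-1],ct))
E
```

```text
[ 347    0   30  200 3312] [361.  96.] z 0.0652 c [556.7  77.6] size [178.4  15.8] ang 79.71
[  381     0   179   261 17783] [441. 175.] z 0.0653 c [680.3  20.3] size [247.2 195.8] ang 79.79
[ 296   50   17   69 1050] [304.  84.] z 0.071 c [507.1 106.6] size [58.  14.5] ang 80.46
face [0.57894003 0.07938058] 90.97914 [[371.5   5. ]
 [395.5  65. ]
 [389.5 125. ]
 [383.5 185. ]]
[ 195   99  147  119 7603] [265. 164.] z 0.0662 c [725.3  63.8] size [357.8 269.1] ang 79.66
[293 168  15  11  58] [301. 172.] z 0.0885 c [676.6 -22.7] size [24.8 37.8] ang 12.11
[217 210  81  19 465] [258. 219.] z 0.0655 c [559.1  94.3] size [217.9  15.4] ang 79.59
[243 235  22   9 108] [253. 239.] z 0.0713 c [506.  104.1] size [57.4 13. ] ang 79.07
102 [238.88235294 252.92156863]
top ray bar at .071 [[0.506009   0.10539573 0.071     ]]
(array([0.50599816, 0.10477429, 0.08816675]), np.float64(0.001982962444727595))
```

```bash
python3 -c "
from h import *
go([.5065,.1055,.05],np.radians(79.75))"
```

```text
t 2.65 tcp [0.4694 0.0061 0.2158] turn [-0.06  0.02 -0.1 ] shift [104.4  18.8 165.8] F [-0.75  0.25 -0.28] gap 0.45
```

play_rows(
  rows=[
    [[0,0,0],[20,4,5],0.55],
    [[0,0,0],[30,5,10],0.55],
    [[0,0,0],[30,5,10],0.55],
    [[0,0,0],[24.4,4.8,15],0.55],
    [[0,0,0],[0,0,30],0.55],
    [[0,0,0],[0,0,30],0.55],
    [[0,0,0],[0,0,20],0.55],
    [[0,0,0],[0,0,0],0.55],
    [[0,0,0],[0,0,0],0.55],
  ],
)

```text
t: 3.4
tcp_pos: [0.5065, 0.1041, 0.0953]
tool_rot: [0.769, 0.64, -0.001, -0.001]
force: [-0.2, 0.2, 0.6]
finger_gap: 0.453
gripper_force: 0.0
```

Run:
```python
from h import *
go([.5065,.1055,.05],np.radians(79.75))
c=get_calibration("wrist"); p,d=snapshot("wrist")
comps(p,d,c,.055,.08)
cv2.imwrite("pics/w2.png",p[:,:,::-1])
```

```text
t 3.4 tcp [0.5065 0.1041 0.0953] turn [-0.17  0.04 -0.2 ] shift [ 1.3 -0.3 45.3] F [-0.24  0.24  0.64] gap 0.453
[  410     0   150   346 24334] [477. 126.] z 0.0653 c [631.2 106.8] size [218.2  68.9] ang 79.47
[ 352   47   43  242 6252] [372. 156.] z 0.0652 c [565.4 131.1] size [149.4  17.9] ang 79.7
[ 273  185   22   93 1872] [284. 229.] z 0.071 c [507.8 108.8] size [61.8 13.2] ang 80.19
[401 381  10  25 150] [405. 394.] z 0.0652 c [576.4 -39.6] size [23.9  6.9] ang 86.26
[414 397  17  23 215] [422. 409.] z 0.0652 c [587.4 -57.4] size [ 9.6 24.4] ang 28.84
```

play_rows(
  rows=[
    [[0,0,0],[1,0,15],0.55],
    [[0,0,0],[1,0,15],0.55],
    [[0,0,0],[0,0,10],0.55],
    [[0,0,0],[0,0,5],0.55],
    [[0,0,0],[0,0,0],0.7],
    [[0,0,0],[0,0,0],0.9],
    [[0,0,0],[0,0,0],0.9],
    [[0,0,0],[0,0,0],0.9],
    [[0,0,0],[0,0,0],0.9],
  ],
  grip_force=50,
)

```text
t: 4.2
tcp_pos: [0.5082, 0.107, 0.0519]
tool_rot: [0.768, 0.641, 0.0, 0.001]
force: [-0.9, -1.8, 4.5]
finger_gap: 0.137
gripper_force: 49.2
```

play_rows(
  rows=[
    [[0,0,0],[0,-1.5,0],0.9],
    [[0,0,0],[0,-3,0],0.9],
    [[0,0,0],[0,-3,0],0.9],
    [[0,0,0],[0,-3,0],0.9],
    [[0,0,0],[0,-3,0],0.9],
    [[0,0,0],[0,-2,0],0.9],
    [[0,0,0],[0,0,0],0.9],
    [[0,0,0],[0,0,0],0.9],
  ],
)

```text
t: 4.87
tcp_pos: [0.493, 0.1098, 0.0518]
tool_rot: [0.768, 0.641, 0.001, 0.001]
force: [0.6, -2.0, 8.0]
finger_gap: 0.135
gripper_force: 49.7
```

play_rows(
  rows=[
    [[0,0,0],[0,-1,-0.5],0.9],
    [[0,0,0],[0,-1,-0.5],0.9],
    [[0,0,0],[0,-1,0],0.9],
    [[0,0,0],[0,-1,0],0.9],
    [[0,0,0],[0,-1,0],0.9],
    [[0,0,0],[0,0,0],0.9],
  ],
)

```text
t: 5.37
tcp_pos: [0.4871, 0.1109, 0.0519]
tool_rot: [0.768, 0.641, -0.0, -0.0]
force: [1.7, -3.3, 1.5]
finger_gap: 0.138
gripper_force: 49.2
```

play_rows(
  rows=[
    [[0,0,0],[0,-1,0],0.9],
    [[0,0,0],[0,-1,0],0.9],
    [[0,0,0],[0,-1,0],0.9],
    [[0,0,0],[0,-1,0],0.9],
    [[0,0,0],[0,-1,0],0.9],
    [[0,0,0],[0,-1,0],0.9],
    [[0,0,0],[0,-1,0],0.9],
    [[0,0,0],[0,0,0],0.9],
  ],
)

```text
t: 6.03
tcp_pos: [0.4803, 0.1121, 0.0519]
tool_rot: [0.768, 0.641, -0.0, -0.0]
force: [2.3, -2.5, -1.6]
finger_gap: 0.139
gripper_force: 49.0
```

play_rows(
  rows=[
    [[0,0,0],[0,-1,0],0.9],
    [[0,0,0],[0,-1,0],0.9],
    [[0,0,0],[0,0,0],0.9],
  ],
)

```text
t: 6.28
tcp_pos: [0.4803, 0.1121, 0.0519]
tool_rot: [0.768, 0.641, 0.001, 0.001]
force: [3.7, -4.9, -5.4]
finger_gap: 0.133
gripper_force: 48.9
```

play_rows(
  rows=[
    [[0,0,0],[0,-1,0],0.9],
    [[0,0,0],[0,-1,0],0.9],
    [[0,0,0],[0,0,0],0.9],
    [[0,0,0],[0,0,0],0.9],
  ],
)

```text
t: 6.62
tcp_pos: [0.4803, 0.1121, 0.052]
tool_rot: [0.768, 0.641, 0.002, 0.002]
force: [6.8, -5.8, -7.7]
finger_gap: 0.136
gripper_force: 48.9
```

play_rows(
  rows=[
    [[0,0,0],[0,-1,0.3],0.9],
    [[0,0,0],[0,-1,0.3],0.9],
    [[0,0,0],[0,-1,0],0.9],
    [[0,0,0],[0,0,0],0.9],
    [[0,0,0],[0,0,0],0.9],
    [[0,0,0],[0,0,0],0.9],
  ],
)

```text
t: 7.12
tcp_pos: [0.4802, 0.1122, 0.0519]
tool_rot: [0.768, 0.641, 0.004, 0.004]
force: [9.9, -8.3, -7.1]
finger_gap: 0.14
gripper_force: 49.0
```

play_rows(
  rows=[
    [[0,0,0],[0,-1,0],0.9],
    [[0,0,0],[0,-1,0],0.9],
    [[0,0,0],[0,0,0],0.9],
    [[0,0,0],[0,0,0],0.9],
    [[0,0,0],[0,0,0],0.9],
    [[0,0,0],[0,0,0],0.9],
  ],
)

```text
t: 7.62
tcp_pos: [0.4803, 0.1122, 0.052]
tool_rot: [0.768, 0.641, 0.006, 0.006]
force: [12.0, -8.6, -9.6]
finger_gap: 0.135
gripper_force: 48.9
```

play_rows(
  rows=[
    [[0,0,0],[0,2,0],0.9],
    [[0,0,0],[0,2,0],0.9],
    [[0,0,0],[0,2,0],0.9],
    [[0,0,0],[0,1,0],0.9],
    [[0,0,0],[0,0,0],0.9],
    [[0,0,0],[0,0,0],0.9],
  ],
)

```text
t: 8.12
tcp_pos: [0.4803, 0.1121, 0.0519]
tool_rot: [0.768, 0.641, 0.001, 0.001]
force: [4.1, -4.9, 1.1]
finger_gap: 0.136
gripper_force: 50.3
```

play_rows(
  rows=[
    [[0,0,0],[0,0.5,0],0.75],
    [[0,0,0],[0,0,0],0.65],
    [[0,0,0],[0,0,0],0.6],
    [[0,0,0],[0,0,0],0.6],
    [[0,0,0],[0,0,-10],0.6],
    [[0,0,0],[0,0,-20],0.6],
    [[0,0,0],[0,0,-30],0.6],
    [[0,0,0],[0,0,-30],0.5],
    [[0,0,0],[0,0,-30],0.5],
    [[0,0,0],[0,0,-20],0.4],
    [[0,0,0],[0,0,0],0.4],
    [[0,0,0],[0,0,0],0.4],
  ],
)

```text
t: 9.12
tcp_pos: [0.4796, 0.1126, 0.193]
tool_rot: [0.768, 0.641, 0.001, 0.001]
force: [0.7, 0.4, 0.5]
finger_gap: 0.601
gripper_force: 0.0
```

```bash
cat >> h.py <<'E'
def shot(n,lo=.045,hi=.1,cam="wrist",amin=150):
    c=get_calibration(cam); p,d=snapshot(cam); cv2.imwrite(f"pics/{n}.png",p[:,:,::-1]); np.savez(n+".npz",p=p,d=d,c=np.array(c,dtype=object))
    return p,d,c,comps(p,d,c,lo,hi,amin)
E
python3 - <<'E'
from h import *
go([.431,-.298,.12],0)
shot("w3"); shot("t3",cam="top",amin=80)
E
```

```text
t 9.12 tcp [0.4796 0.1126 0.193 ] turn [ 0.11 -0.16 79.7 ] shift [-48.6 410.6  73. ] F [0.67 0.38 0.47] gap 0.601
[  394     0   166   355 44322] [482. 162.] z 0.0664 c [656.8  67.3] size [167.2 380.8] ang 3.96
[ 327   78   28  215 3209] [340. 171.] z 0.0652 c [534.  107.8] size [207.8  18.3] ang 80.52
[276 168  15  65 933] [283. 200.] z 0.0709 c [480.4 113.6] size [62.  13.5] ang 79.69
[ 195   99  148  116 8736] [264. 162.] z 0.0669 c [724.6  63.5] size [358.2 269.9] ang 79.66
[391 181  14  17 213] [398. 189.] z 0.0562 c [ 637.7 -283.9] size [34.9 43.3] ang 88.47
[  0 202  14  23 192] [  7. 214.] z 0.0952 c [578.3 754.1] size [59.2 34.7] ang 2.46
[394 215  19  25 304] [403. 227.] z 0.0567 c [ 535.1 -295. ] size [60.1 35.6] ang 16.87
[215 220  25  10 142] [227. 224.] z 0.0651 c [545.8 174.3] size [66.  15.8] ang 79.36
[253 226  40  13 230] [272. 232.] z 0.0654 c [523.6  54.4] size [105.9  15.8] ang 79.63
[359 230  23  13 177] [370. 236.] z 0.0569 c [ 512.7 -207.6] size [56.9 28.1] ang 80.88
[399 257  14  14 115] [407. 262.] z 0.0572 c [ 438.2 -299.7] size [34.2 34.3] ang 89.69
```

play_rows(
  rows=[
    [[0,0,-7.1],[0,0,0],0.35],
    [[0,0,-7.1],[0,0,0],0.35],
    [[0,0,-7.1],[0,0,0],0.35],
    [[0,0,-7.1],[0,0,0],0.35],
    [[0,0,-7.1],[0,0,0],0.35],
    [[0,0,-7.1],[0,0,0],0.35],
    [[0,0,-7.1],[0,0,0],0.35],
    [[0,0,-7.1],[0,0,0],0.35],
    [[0,0,-7.1],[0,0,0],0.35],
    [[0,0,-7.1],[0,0,0],0.35],
    [[0,0,-7.1],[0,0,0],0.35],
    [[0,0,-7.1],[0,0,0],0.35],
  ],
)

```text
t: 10.22
tcp_pos: [0.4778, 0.1123, 0.1896]
tool_rot: [0.129, 0.992, -0.0, -0.002]
force: [-0.2, 0.0, 0.3]
finger_gap: 0.651
gripper_force: 0.0
```

play_rows(
  rows=[
    [[0,0,-7.1],[0,0,0],0.35],
    [[0,0,-7.1],[0,0,0],0.35],
    [[0,0,-1],[0,0,0],0.35],
    [[0,0,0],[0,0,0],0.35],
  ],
)

```text
t: 10.55
tcp_pos: [0.4782, 0.1124, 0.1901]
tool_rot: [0.0, 1.0, 0.0, -0.002]
force: [0.1, 0.7, 0.1]
finger_gap: 0.652
gripper_force: 0.0
```

Run:
```python
from h import *
go([.4305,-.298,.12],np.radians(179.7)); print(sense()["q"].round(2))
```

```text
t 10.55 tcp [0.4782 0.1124 0.1901] turn [ 0.   -0.19  0.26] shift [  45.6 -410.6   70.1] F [0.13 0.71 0.08] gap 0.652
[ 0.    0.39  1.79  0.    0.97 -1.57]
```

play_rows(
  rows=[
    [[0,0,0],[3,-20,0],0.35],
    [[0,0,0],[4,-38,0],0.35],
    [[0,0,0],[4,-38,0],0.35],
    [[0,0,0],[4,-38,0],0.35],
    [[0,0,0],[4,-38,0],0.35],
    [[0,0,0],[4,-38,0],0.35],
    [[0,0,0],[4,-38,0],0.35],
    [[0,0,0],[4,-38,0],0.35],
    [[0,0,0],[4,-38,0],0.35],
    [[0,0,0],[4,-38,0],0.35],
    [[0,0,0],[4,-30,0],0.35],
    [[0,0,0],[2.6,-18.6,0],0.35],
  ],
)

```text
t: 11.55
tcp_pos: [0.4337, -0.3019, 0.1908]
tool_rot: [0.002, 1.0, -0.0, -0.0]
force: [0.5, 0.0, 0.5]
finger_gap: 0.65
gripper_force: 0.0
```

play_rows(
  rows=[
    [[0,0,0],[0,0,0],0.35],
    [[0,0,0],[0,0,20],0.35],
    [[0,0,0],[0,0,20],0.35],
    [[0,0,0],[0,0,15],0.35],
    [[0,0,0],[0,0,0],0.35],
    [[0,0,0],[0,0,0],0.35],
  ],
)

```text
t: 12.05
tcp_pos: [0.4337, -0.2968, 0.1355]
tool_rot: [-0.0, 1.0, 0.001, -0.001]
force: [-0.1, 0.5, 0.3]
finger_gap: 0.652
gripper_force: 0.0
```

Run:
```python
from h import *
go([.4305,-.298,.025],np.radians(179.7)); shot("w4",lo=.04)
```

```text
t 12.05 tcp [ 0.4337 -0.2968  0.1355] turn [ 0.16 -0.13  0.35] shift [  3.2  -1.3 110.5] F [-0.07  0.51  0.3 ] gap 0.652
[ 259  182   44   62 2546] [281. 212.] z 0.0563 c [ 432.6 -297.4] size [51.1 33.9] ang 1.55
[377 275  50  36 971] [405. 291.] z 0.056 c [ 504.6 -194.5] size [46.7 28. ] ang 79.52
[ 258  282   55   74 2276] [286. 323.] z 0.0563 c [ 532.2 -293.8] size [69.1 35.8] ang 16.31
[ 497  337   63   51 1310] [538. 357.] z 0.0606 c [564.1 -59.3] size [90.1 28.7] ang 51.72
```

View pics/w4.png

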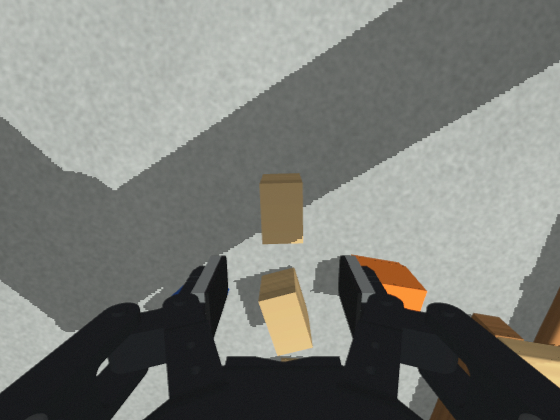

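The chock_b is at (281,212), 51 x 34 mm as expected, centred under the tool. I'll go down and grip it.

play_rows(
  rows=[
    [[0,0,-0.6],[1.2,-0.6,15],0.35],
    [[0,0,0],[0,0,25],0.35],
    [[0,0,0],[0,0,25],0.35],
    [[0,0,0],[0,0,20],0.35],
    [[0,0,0],[0,0,15],0.35],
    [[0,0,0],[0,0,10.5],0.35],
    [[0,0,0],[0,0,0],0.4],
    [[0,0,0],[0,0,0],0.7],
    [[0,0,0],[0,0,0],0.7],
    [[0,0,0],[0,0,0],0.7],
    [[0,0,0],[0,0,0],0.7],
    [[0,0,0],[0,0,0],0.7],
  ],
  grip_force=35,
)

```text
t: 13.1
tcp_pos: [0.4337, -0.2995, 0.0269]
tool_rot: [-0.006, 1.0, -0.001, 0.001]
force: [0.5, 0.4, 3.9]
finger_gap: 0.388
gripper_force: 36.2
```

play_rows(
  rows=[
    [[0,0,0],[0,0,-10],0.7],
    [[0,0,0],[0,0,-25],0.7],
    [[0,0,0],[0,0,-35],0.7],
    [[0,0,0],[0,0,-35],0.7],
    [[0,0,0],[0,0,-35],0.7],
    [[0,0,0],[-5,15,-20],0.7],
    [[0,0,0],[-10,30,-10],0.7],
    [[0,0,0],[-12,35,0],0.7],
    [[0,0,0],[-12,35,0],0.7],
    [[0,0,0],[-12,35,0],0.7],
    [[0,0,0],[-12,35,0],0.7],
    [[0,0,0],[-12,35,0],0.7],
  ],
)

```text
t: 14.1
tcp_pos: [0.5053, -0.0763, 0.1967]
tool_rot: [-0.006, 1.0, -0.0, 0.0]
force: [0.5, 0.5, 0.1]
finger_gap: 0.388
gripper_force: 35.7
```

play_rows(
  rows=[
    [[0,0,0],[-12,35,0],0.7],
    [[0,0,0],[-12,35,0],0.7],
    [[0,0,0],[-12,35,0],0.7],
    [[0,0,0],[-12,35,0],0.7],
    [[0,0,0],[-10,20,0],0.7],
    [[0,0,0],[-3,10,0],0.7],
    [[0,0,5.5],[0,0,0],0.7],
    [[0,0,5.5],[0,0,0],0.7],
    [[0,0,0],[0,0,0],0.7],
    [[0,0,0],[0,0,0],0.7],
  ],
)

```text
t: 14.93
tcp_pos: [0.5639, 0.092, 0.1961]
tool_rot: [0.089, 0.996, -0.0, -0.0]
force: [-0.6, -0.3, -0.8]
finger_gap: 0.386
gripper_force: 35.7
```

Run:
```python
from h import *
go([.565,.0925,.19],np.radians(169.75)); shot("w5",lo=.045)
```

```text
t 14.93 tcp [0.5639 0.092  0.1961] turn [-0.02 -0.03  0.04] shift [-1.   0.7  6.1] F [-0.63 -0.27 -0.76] gap 0.386
[ 253   98   69   17 1075] [287. 105.] z 0.0711 c [480.5 111.2] size [59.4 13.2] ang 79.84
[ 171  156  233   19 4373] [287. 165.] z 0.0651 c [531.8 101.9] size [218.4  16.9] ang 79.84
[  0 184  18  33 456] [  7. 202.] z 0.0562 c [ 517.7 -182.1] size [17.8 33. ] ang 79.83
[ 108  223  137   93 8264] [168. 260.] z 0.0652 c [620.5 -26.6] size [135.7 105.4] ang 79.83
[ 320  223  145   98 9516] [399. 260.] z 0.0653 c [661.7 186.1] size [145.1 111.6] ang 79.73
[ 235  308   95   53 2394] [284. 341.] z 0.0893 c [697.8  67.6] size [96.1 62. ] ang 78.91
[139 392  32  28 325] [153. 404.] z 0.0652 c [ 785.9 -107.2] size [13.3 56.3] ang 33.36
```

View pics/w5.png

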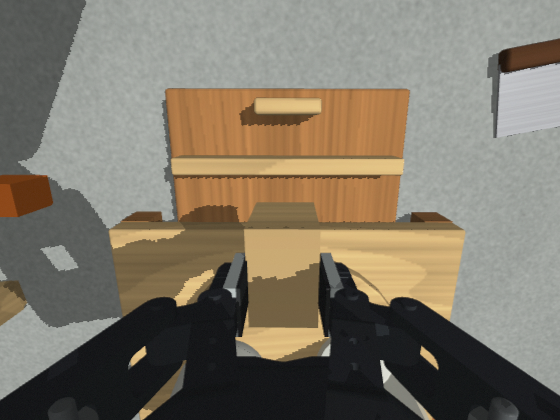

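The wrist view shows the bar at (287,105), batten at v 156-175, face edge at v~225, and the held chock with its robot-side top edge at v~229 and bottom at v~203. Next I compute the gap and the chock's offset from the tool.

```bash
cat > gap.py <<'E'
from h import *
def gap(n,chock=True):
    p,d,c=load(n); X=cloud(d,c); Z=X[:,:,2]; s=sense()
    u=np.radians(-10.2);ex=np.array([np.cos(u),np.sin(u)]);ey=np.array([-ex[1],ex[0]])
    cols=[k for k in range(185,395,3) if abs(k-284)>45]
    B=[];F=[]
    for k in cols:
        col=Z[:,k]; v=np.where((col[150:190]>.055)&(col[150:190]<.07))[0]
        if len(v): B.append([k,150+v.max()+.5])
        v=np.where((col[200:240]>.055)&(col[200:240]<.07))[0]
        if len(v): F.append([k,200+v.min()-.5])
    for nm,P in(("batten",B),("face",F)):
        W=ray(P,c,.065)[:,:2]; L=cv2.fitLine(W.astype(np.float32),cv2.DIST_HUBER,0,.001,.001).ravel()
        print(nm,len(P),"yaw",round((np.degrees(np.arctan2(L[1],L[0]))%180)-90,2),"x",round(float(np.median(W@ex))*1000,2))
    W=ray([[167,88],[408,88]],c,.035)
    print("board centre y from batten rect; TCP x,y in unit axes",(s["tcp_pos"][:2]@ex*1000).round(2),(s["tcp_pos"][:2]@ey*1000).round(2))
    return p,d,c,X,ex,ey
if __name__=="__main__":
    p,d,c,X,ex,ey=gap("w5")
    for v in range(196,240,2): print(v,p[v,284],X[v,284].round(4),round(float(X[v,284,:2]@ex)*1000,1))
    print("face/batten centre y", np.array([.5318,.1019])@ey*1000, np.array([.7249,.0635])@ey*1000)
E
python3 gap.py
```

```text
batten 39 yaw -10.16 x 514.27
face 39 yaw -10.48 x 566.32
board centre y from batten rect; TCP x,y in unit axes 538.81 190.37
196 [163 114  68] [0.5677 0.093  0.0353] 542.2
198 [163 113  67] [0.57   0.0926 0.0344] 544.6
200 [164 114  68] [0.572  0.0922 0.0353] 546.6
202 [137 108  71] [0.5378 0.0977 0.1789] 512.0
204 [126 106  71] [0.5379 0.0977 0.1831] 512.1
206 [126 108  74] [0.5382 0.0976 0.1867] 512.4
208 [129 109  74] [0.5378 0.0977 0.192 ] 512.0
210 [133 111  77] [0.5381 0.0976 0.195 ] 512.3
212 [127 107  73] [0.5378 0.0977 0.2001] 512.0
214 [126 108  73] [0.5382 0.0976 0.2024] 512.4
216 [131 111  74] [0.538  0.0976 0.2065] 512.2
218 [126 107  73] [0.5378 0.0976 0.2106] 512.0
220 [122 103  72] [0.5376 0.0976 0.2145] 511.8
222 [113  96  66] [0.5378 0.0976 0.2168] 512.0
224 [117  99  68] [0.5376 0.0976 0.2203] 511.9
226 [114  97  66] [0.538  0.0975 0.2221] 512.2
228 [114  96  66] [0.538  0.0975 0.2248] 512.2
230 [197 166 114] [0.5386 0.0974 0.2258] 512.8
232 [200 168 115] [0.5398 0.0972 0.225 ] 514.1
234 [199 168 114] [0.5402 0.0971 0.2264] 514.5
236 [199 168 115] [0.5415 0.0969 0.2255] 515.8
238 [201 167 114] [0.5424 0.0967 0.2256] 516.7
face/batten centre y 194.46319735402014 190.8651493637128
```

play_rows(
  rows=[
    [[0,0,0],[-1,1,10],0.7],
    [[0,0,0],[-1.7,1,25],0.7],
    [[0,0,0],[0,0,25],0.7],
    [[0,0,0],[0,0,20],0.7],
    [[0,0,0],[0,0,11],0.7],
    [[0,0,0],[0,0,0],0.7],
    [[0,0,0],[0,0,0],0.7],
    [[0,0,0],[0,0,0],0.7],
  ],
)

```text
t: 15.65
tcp_pos: [0.5684, 0.094, 0.1058]
tool_rot: [0.09, 0.996, 0.0, 0.001]
force: [0.1, -1.0, -1.0]
finger_gap: 0.389
gripper_force: 35.7
```

Run:
```python
from h import *
s=sense();print(s["tcp_pos"].round(4),s["tool_rot"].round(4),s["force"])
shot("w6",lo=.045)
```

```text
[0.5684 0.094  0.1058] [8.98e-02 9.96e-01 1.00e-04 1.00e-03] [ 0.1176047  -1.00923988 -0.98889291]
[ 234   78  102   26 2473] [284.  90.] z 0.0711 c [480.5 111.2] size [59.1 13.7] ang 79.75
[ 117  163  336   28 9163] [284. 177.] z 0.0651 c [531.6 102.1] size [218.1  17.8] ang 79.73
[254 202  61   7 346] [284. 205.] z 0.0941 c [542.7  99.7] size [34.4  3.6] ang 79.73
[  35  255  184  105 9158] [109. 295.] z 0.0652 c [588.2 -33.9] size [ 72.1 152.3] ang 14.65
[  332   254   202   108 11364] [452. 289.] z 0.0652 c [628.  203.9] size [169.5  75.4] ang 54.58
[ 235  309   96   53 2802] [282. 342.] z 0.0893 c [634.4  81.8] size [64.8 39.5] ang 84.35
[420 346  18  23 151] [428. 357.] z 0.0654 c [692.3 188.3] size [25.7  5.1] ang 33.69
[132 360  54  60 789] [163. 393.] z 0.0893 c [667.5 -10.2] size [12.1 69. ] ang 40.41
[380 360  55  60 751] [401. 392.] z 0.0894 c [697.9 157.5] size [69.5 12.5] ang 28.97
```

View pics/w6.png

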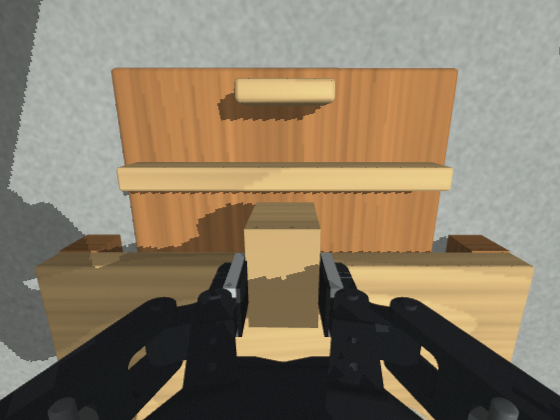

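The view shows the batten top at v 168-190, the unit's upright front face as the strip v 253-266, and the chock's robot-side face at v 203-229. I'll measure all three with the same camera.

```bash
cat > g2.py <<'E'
from h import *
def g2(n):
    p,d,c=load(n);X=cloud(d,c);s=sense();u=np.radians(-10.25);ex=np.array([np.cos(u),np.sin(u)]);ey=np.array([-ex[1],ex[0]])
    A=X[:,:,:2]@ex*1000;Z=X[:,:,2]
    B=[];F=[]
    for k in [k for k in range(130,440,4) if abs(k-284)>60]:
        v=np.where((Z[140:215,k]>.055)&(Z[140:215,k]<.07))[0]
        if len(v): B.append([k,140+v.max()+.5])
        v=np.where((Z[215:300,k]>.05)&(Z[215:300,k]<.062))[0]+215
        if len(v)>2: F.append([np.median(A[v,k]),*X[v[len(v)//2],k,:2]])
    W=ray(B,c,.065)[:,:2];L=cv2.fitLine(W.astype(np.float32),2,0,.001,.001).ravel();b=np.median(W@ex)*1000
    F=np.array(F);L2=cv2.fitLine(F[:,1:].astype(np.float32),2,0,.001,.001).ravel();f=np.median(F[:,0])
    yaw=lambda L:round(float(np.degrees(np.arctan2(L[1],L[0]))%180-90),2)
    m=(Z[:,262:306]>s["tcp_pos"][2]-.015)&(Z[:,262:306]<s["tcp_pos"][2]+.026)&(np.arange(420)[:,None]<245)&(np.arange(420)[:,None]>190)
    C=X[:,262:306][m];q=np.median(C[:,:2]@ex)*1000;L3=cv2.fitLine(C[:,:2].astype(np.float32),2,0,.001,.001).ravel()
    t=s["tcp_pos"][:2]
    print("batten",b.round(2),yaw(L),"face",f.round(2),yaw(L2),len(F),"gap",(f-b).round(2),"chock front",q.round(2),yaw(L3),len(C),"tcp",(t@ex*1000).round(2),(t@ey*1000).round(2))
    print("chock centre - gap centre",(q+25.5-(f+b)/2).round(2))
import sys; g2(sys.argv[1])
E
python3 g2.py w6
```

```text
batten 514.18 -10.26 face 569.1 -10.31 48 gap 54.92 chock front 516.04 -9.79 1006 tcp 542.77 193.72
chock centre - gap centre -0.09
```

play_rows(
  rows=[
    [[0,0,0],[0,0,6],0.7],
    [[0,0,0],[0,0,6],0.7],
    [[0,0,0],[0,0,6],0.7],
    [[0,0,0],[0,0,6],0.7],
    [[0,0,0],[0,0,5],0.7],
    [[0,0,0],[0,0,4],0.7],
    [[0,0,0],[0,0,4],0.7],
    [[0,0,0],[0,0,3],0.7],
    [[0,0,0],[0,0,0],0.7],
    [[0,0,0],[0,0,0],0.7],
  ],
)

```text
t: 16.53
tcp_pos: [0.5673, 0.0942, 0.0647]
tool_rot: [0.09, 0.996, -0.0, -0.0]
force: [-0.3, 0.4, -1.4]
finger_gap: 0.388
gripper_force: 35.7
```

```bash
python3 - <<'E'
from h import *
s=sense();print(s["tcp_pos"].round(4),s["tool_rot"].round(4),s["force"])
shot("w7",lo=.045,amin=100000)
E
python3 g2.py w7
```

```text
[0.5673 0.0942 0.0647] [ 8.99e-02  9.96e-01 -0.00e+00 -2.00e-04] [-0.26988639  0.44425911 -1.39304476]
batten 513.97 -10.27 face 569.15 -10.29 41 gap 55.18 chock front 513.85 -9.67 1564 tcp 541.65 193.63
chock centre - gap centre -2.21
```

play_rows(
  rows=[
    [[0,0,0],[-0.9,0,0],0.7],
    [[0,0,0],[0,0,1],0.7],
    [[0,0,0],[0,0,1],0.7],
    [[0,0,0],[0,0,1],0.7],
    [[0,0,0],[0,0,0],0.7],
    [[0,0,0],[0,0,0],0.7],
  ],
)

```text
t: 17.08
tcp_pos: [0.5684, 0.094, 0.062]
tool_rot: [0.09, 0.996, 0.0, 0.0]
force: [-0.1, -0.4, 0.0]
finger_gap: 0.387
gripper_force: 35.7
```

play_rows(
  rows=[
    [[0,0,0],[0,0,0.5],0.7],
    [[0,0,0],[0,0,0.5],0.7],
    [[0,0,0],[0,0,0],0.7],
    [[0,0,0],[0,0,0],0.7],
  ],
)

```text
t: 17.42
tcp_pos: [0.5685, 0.094, 0.0619]
tool_rot: [0.09, 0.996, -0.0, 0.0]
force: [-1.7, -0.4, 5.6]
finger_gap: 0.389
gripper_force: 36.3
```

Run:
```python
from h import *
s=sense();print(s["tcp_pos"].round(4),s["tool_rot"].round(4),s["force"])
```

```text
[0.5685 0.094  0.0619] [ 8.98e-02  9.96e-01 -0.00e+00  4.00e-04] [-1.66993081 -0.41489558  5.63366423]
```

The chock is seated on the board: contact at the expected height with 5.6 N. I'll release and lift.

play_rows(
  rows=[
    [[0,0,0],[0,0,-0.5],0.6],
    [[0,0,0],[0,0,0],0.5],
    [[0,0,0],[0,0,0],0.4],
    [[0,0,0],[0,0,0],0.35],
    [[0,0,0],[0,0,0],0.35],
    [[0,0,0],[0,0,-10],0.35],
    [[0,0,0],[0,0,-20],0.35],
    [[0,0,0],[0,0,-30],0.35],
    [[0,0,0],[0,0,-30],0.35],
    [[0,0,0],[0,0,-30],0.35],
    [[0,0,0],[0,0,-10],0.35],
    [[0,0,0],[0,0,0],0.35],
  ],
)

```text
t: 18.42
tcp_pos: [0.5705, 0.094, 0.1951]
tool_rot: [0.09, 0.996, 0.0, 0.004]
force: [-0.0, 0.0, 0.1]
finger_gap: 0.651
gripper_force: 0.0
```

play_rows(
  rows=[
    [[0,0,0],[20,0,0],0.35],
    [[0,0,0],[35,0,0],0.35],
    [[0,0,0],[20,0,0],0.35],
    [[0,0,0],[0,0,0],0.35],
    [[0,0,0],[0,0,0],0.35],
  ],
)

```text
t: 18.83
tcp_pos: [0.4926, 0.1077, 0.1902]
tool_rot: [0.09, 0.996, -0.0, -0.002]
force: [0.3, 0.3, 0.1]
finger_gap: 0.65
gripper_force: 0.0
```

Run:
```python
from h import *
go([.4805,.1115,.12],np.radians(79.75))
shot("w8",lo=.045)
```

```text
t 18.83 tcp [0.4926 0.1077 0.1902] turn [-0.17 -0.11 89.97] shift [  1.6 -12.6  70.2] F [0.33 0.3  0.08] gap 0.65
[ 252  177   65   20 1131] [285. 187.] z 0.0708 c [477.7 111.9] size [59.  17.8] ang 79.77
[  174   227   221   139 13522] [285. 292.] z 0.0658 c [598.3  90.1] size [217.6 163.3] ang 79.77
[  0 255  28  30 706] [ 12. 270.] z 0.0561 c [ 516.7 -187.6] size [28.8 33.5] ang 79.77
[387 288  68  24 975] [422. 297.] z 0.0628 c [624.3 231.6] size [72.  27.6] ang 79.77
[132 298  34  14 273] [150. 303.] z 0.0651 c [577.2 -49.4] size [35.1 14.1] ang 88.79
[ 397  363   40   57 1454] [416. 392.] z 0.0654 c [745.  217.2] size [93.4 39. ] ang 24.7
[ 131  364   38   56 1394] [150. 392.] z 0.0652 c [691.1 -82.9] size [39. 91.] ang 45.52
```

View pics/w8.png

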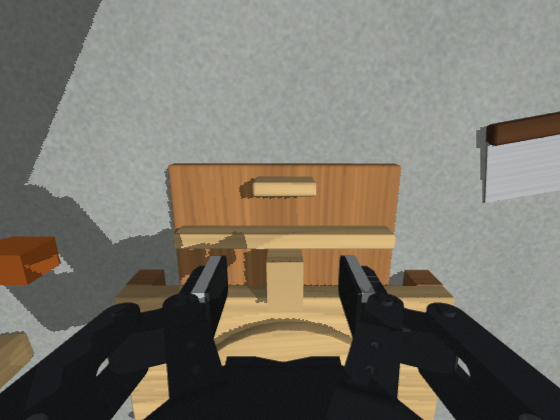

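The chock stands upright and square at (285,278) between batten and face, and the bar is at (285,187). Next is the proving pull.

play_rows(
  rows=[
    [[0,0,7.1],[0,0,0],0.35],
    [[0,0,7.1],[0,0,0],0.4],
    [[0,0,7.1],[0,0,0],0.5],
    [[0,0,7.1],[0,0,0],0.55],
    [[0,0,7.1],[0,0,0],0.55],
    [[0,0,7.1],[0,0,0],0.55],
    [[0,0,7.1],[0,0,0],0.55],
    [[0,0,7.1],[0,0,0],0.55],
    [[0,0,7.1],[0,0,0],0.55],
    [[0,0,7.1],[0,0,0],0.55],
    [[0,0,7.1],[0,0,0],0.55],
    [[0,0,7.1],[0,0,0],0.55],
  ],
)

```text
t: 19.88
tcp_pos: [0.4961, 0.107, 0.1908]
tool_rot: [0.743, 0.67, 0.0, 0.0]
force: [0.2, -0.5, 0.6]
finger_gap: 0.447
gripper_force: 0.0
```

play_rows(
  rows=[
    [[0,0,4.8],[0,0,0],0.55],
    [[0,0,0],[1.6,-6,0],0.55],
    [[0,0,0],[0,-6.6,15],0.55],
    [[0,0,0],[0,0,30],0.55],
    [[0,0,0],[0,0,30],0.55],
    [[0,0,0],[0,0,15],0.55],
    [[0,0,0],[0,0,0],0.55],
    [[0,0,0],[0,0,0],0.55],
  ],
)

```text
t: 20.55
tcp_pos: [0.4823, 0.1112, 0.1005]
tool_rot: [0.767, 0.641, -0.001, -0.001]
force: [-0.4, -0.0, 0.9]
finger_gap: 0.45
gripper_force: 0.0
```

Run:
```python
from h import *
go([.4803,.112,.052],np.radians(79.75))
p,d,c,X=shot("w9",lo=.068,hi=.1)
```

```text
t 20.55 tcp [0.4823 0.1112 0.1005] turn [-0.12  0.02  0.  ] shift [ 0.4 -2.1 48.5] F [-0.41 -0.02  0.94] gap 0.45
[ 506  121   54  256 9870] [537. 252.] z 0.089 c [629.6  70.1] size [ 31.  171.8] ang 4.02
[ 269  192   22   85 1666] [280. 232.] z 0.071 c [480.2 112.7] size [58.3 13.4] ang 79.41
[ 374  210  105   66 5795] [428. 243.] z 0.0911 c [564.7 100.2] size [41.  58.5] ang 80.19
```

play_rows(
  rows=[
    [[0,0,0],[0.3,-2,12],0.55],
    [[0,0,0],[0,0,15],0.55],
    [[0,0,0],[0,0,13],0.55],
    [[0,0,0],[0,0,7],0.55],
    [[0,0,0],[0,0,0],0.55],
    [[0,0,0],[0,0,0],0.7],
    [[0,0,0],[0,0,0],0.9],
    [[0,0,0],[0,0,0],0.9],
    [[0,0,0],[0,0,0],0.9],
    [[0,0,0],[0,0,0],0.9],
  ],
  grip_force=50,
)

```text
t: 21.43
tcp_pos: [0.4808, 0.112, 0.0559]
tool_rot: [0.768, 0.641, 0.001, 0.0]
force: [-2.4, -0.3, 7.5]
finger_gap: 0.098
gripper_force: 3.8
```

play_rows(
  rows=[
    [[0,0,0],[0,0,0],0.9],
    [[0,0,0],[0,0,0],0.9],
    [[0,0,0],[0,0,0],0.9],
  ],
)

```text
t: 21.68
tcp_pos: [0.4808, 0.112, 0.0559]
tool_rot: [0.768, 0.641, 0.001, 0.0]
force: [-1.4, 0.1, 6.8]
finger_gap: 0.099
gripper_force: 3.8
```

Run:
```python
from h import *
go([.4803,.112,.052],np.radians(79.75))
p,d,c,X=shot("w10",lo=.03,hi=.1)
```

```text
t 21.68 tcp [0.4808 0.112  0.0559] turn [ 0.09 -0.02 -0.05] shift [-0.1 -0.5  3.9] F [-1.39  0.14  6.83] gap 0.099
[  254     0   306   398 75077] [414. 175.] z 0.0365 c [557.8  92.3] size [182.5 284.6] ang 3.97
[266 341  28  20 344] [276. 352.] z 0.0352 c [464.6  32.1] size [15.7 19.3] ang 74.92
```

View pics/w10.png

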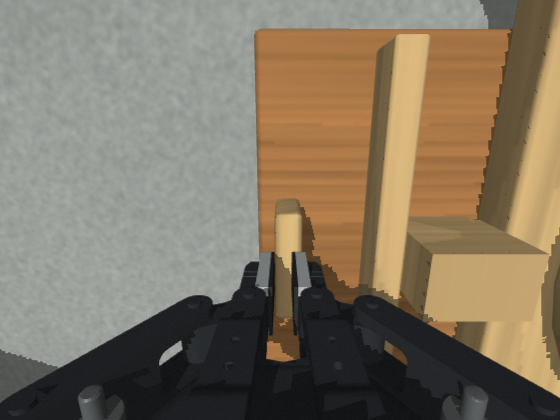

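The fingers straddle the bar at (287,270), but too high, with little pad force. I'll reopen, go lower and close fully.

play_rows(
  rows=[
    [[0,0,0],[0,0,0],0.75],
    [[0,0,0],[0,0,0],0.6],
    [[0,0,0],[0,0,0],0.6],
    [[0,0,0],[0,0,1.5],0.6],
    [[0,0,0],[0,0,1.5],0.6],
    [[0,0,0],[0,0,0],0.6],
    [[0,0,0],[0,0,0],0.6],
  ],
)

```text
t: 22.32
tcp_pos: [0.4807, 0.1118, 0.0512]
tool_rot: [0.768, 0.641, 0.0, 0.0]
force: [0.1, 0.5, -0.5]
finger_gap: 0.403
gripper_force: 0.0
```

play_rows(
  rows=[
    [[0,0,0],[0,-0.5,0.5],0.7],
    [[0,0,0],[0,0,0],0.85],
    [[0,0,0],[0,0,0],1.0],
    [[0,0,0],[0,0,0],1.0],
    [[0,0,0],[0,0,0],1.0],
    [[0,0,0],[0,0,0],1.0],
  ],
  grip_force=50,
)

```text
t: 22.82
tcp_pos: [0.4811, 0.1119, 0.0512]
tool_rot: [0.768, 0.641, 0.001, 0.001]
force: [2.4, -1.2, 2.4]
finger_gap: 0.141
gripper_force: 49.0
```

Now it is a firm grip, so I'll pull outward gradually.

play_rows(
  rows=[
    [[0,0,0],[0,-1,0],1.0],
    [[0,0,0],[0,-1,0],1.0],
    [[0,0,0],[0,-1,0],1.0],
    [[0,0,0],[0,-1,0],1.0],
    [[0,0,0],[0,-1,0],1.0],
    [[0,0,0],[0,0,0],1.0],
    [[0,0,0],[0,0,0],1.0],
  ],
)

```text
t: 23.4
tcp_pos: [0.4803, 0.1121, 0.0512]
tool_rot: [0.768, 0.641, 0.004, 0.004]
force: [8.4, -4.3, -4.4]
finger_gap: 0.138
gripper_force: 49.0
```

play_rows(
  rows=[
    [[0,0,0],[0,-1,0],1.0],
    [[0,0,0],[0,-1,0],1.0],
    [[0,0,0],[0,-1,0],1.0],
    [[0,0,0],[0,0,0],1.0],
    [[0,0,0],[0,0,0],1.0],
    [[0,0,0],[0,0,0],1.0],
  ],
)

```text
t: 23.9
tcp_pos: [0.4803, 0.1121, 0.0513]
tool_rot: [0.768, 0.641, 0.006, 0.006]
force: [12.8, -5.9, -9.5]
finger_gap: 0.142
gripper_force: 48.9
```

13.6 N outward at the same stop position as before. I'll ease off, let go and lift clear.

play_rows(
  rows=[
    [[0,0,0],[0,2,0],1.0],
    [[0,0,0],[0,2,0],1.0],
    [[0,0,0],[0,2,0],1.0],
    [[0,0,0],[0,0,0],1.0],
    [[0,0,0],[0,0,0],0.85],
    [[0,0,0],[0,0,0],0.7],
    [[0,0,0],[0,0,0],0.6],
    [[0,0,0],[0,0,0],0.6],
    [[0,0,0],[0,0,0],0.6],
  ],
)

```text
t: 24.65
tcp_pos: [0.4761, 0.1126, 0.0505]
tool_rot: [0.768, 0.641, -0.001, -0.001]
force: [0.2, 0.9, -0.1]
finger_gap: 0.401
gripper_force: 0.0
```

play_rows(
  rows=[
    [[0,0,0],[0,0,-10],0.6],
    [[0,0,0],[0,0,-20],0.6],
    [[0,0,0],[0,0,-30],0.6],
    [[0,0,0],[0,0,-30],0.6],
    [[0,0,0],[0,0,-30],0.6],
    [[0,0,0],[-20,0,-20],0.6],
    [[0,0,0],[-30,0,0],0.6],
    [[0,0,0],[-30,0,0],0.6],
    [[0,0,0],[-20,0,0],0.6],
    [[0,0,0],[0,0,0],0.6],
    [[0,0,0],[0,0,0],0.6],
  ],
)

```text
t: 25.57
tcp_pos: [0.4596, 0.0136, 0.1915]
tool_rot: [0.769, 0.64, 0.0, -0.0]
force: [-1.0, -0.2, 0.8]
finger_gap: 0.399
gripper_force: 0.0
```

Run:
```python
from h import *
go([.4803,.112,.052],np.radians(79.75))
p,d,c,X=shot("w11",lo=.045,hi=.1)
p,d,c,X=shot("t11",lo=.083,hi=.1,cam="top",amin=50)
```

```text
t 25.57 tcp [0.4596 0.0136 0.1915] turn [-0.01 -0.03 -0.21] shift [100.6   2.8 139.5] F [-0.97 -0.16  0.84] gap 0.399
[ 332    0   31  211 3854] [347. 101.] z 0.0652 c [529.8  80.7] size [175.3  19.2] ang 79.61
[  364     0   196   275 40815] [480. 138.] z 0.088 c [619.7  24.2] size [152.6 254.4] ang 3.78
[ 277   50   17   75 1186] [285.  87.] z 0.071 c [479.7 111.4] size [58.3 13.2] ang 80.13
[238 109  68  27 925] [270. 120.] z 0.0893 c [816.9  51.7] size [181.5  65.9] ang 78.33
[ 222  153   87   46 2278] [263. 177.] z 0.0893 c [670.6  73.9] size [229.5 115.4] ang 87.15
[  0 202  13  24 171] [  7. 214.] z 0.0951 c [577.3 755.5] size [61.3 32.1] ang 2.46
[249 206  16  21 254] [257. 216.] z 0.0914 c [565.   93.8] size [33.8 50.9] ang 79.65
```

View pics/w11.png

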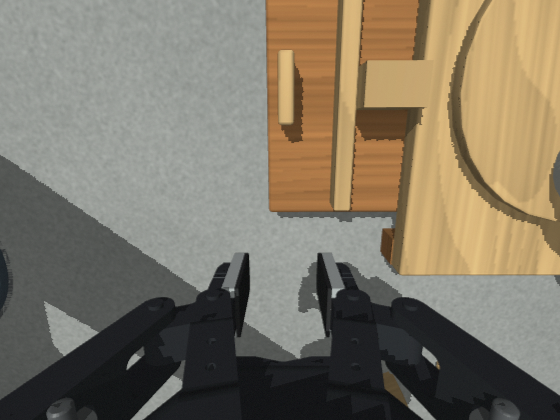

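View pics/t11.png

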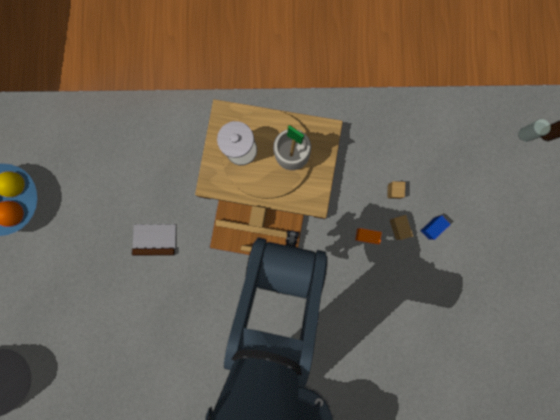

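The wrist view shows the chock at (395,85) filling the gap between batten and unit. In the top view its top at (257,216) measures 50.9 x 33.8 mm, at height 91 mm and yaw -10.35°. The other two chocks, the scraper and the turntable things have not moved, and the arm is clear.

```bash
python3 -c "
from station import *
print(sign_off())"
```

```text
the job is handed in; nothing more can be done
None
```

I handed the job in at about 26 s: the board is on its stop at the 54.5 mm gap, chock_b (51 mm) stands upright and square behind the batten, a second pull of about 13.6 N met the stop at the same place, and nothing else was disturbed.

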